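Change a worksheet board from its hook bracket to a spring clip

TASK

The upright board is to hold its worksheets by a clip instead of the hook bracket. Take the keyhole-hung bracket off its two screws (up, then straight off the board) and stand it upright in the low tray; then clip the spring clip over the middle of the board's top edge, between the two screws, pushed well down so that its jaws grip the board.

Things in the scene. Friction and masses are not known exactly. Their poses are not given: they have to be found in the camera images.
- board: Fixed upright grey panel, 180 wide (y) x 6 thick (x) x 190 mm high, on a dark foot 12 mm high that reaches from 12 mm in front of the face to 72 mm behind it. Origin at table height under the middle of the front face; x points from the front face (x = 0, towards the robot) to the back, z up.
- board_edge (a point): Middle of the board's top edge (190 mm up, mid-thickness); axes as the board's.
- screw_left (a point): Where the screw at the board's y = +32 mm leaves the front face, 165 mm up; its twin is at y = -32 mm. Each: neck 5 mm diameter, 5.5 mm long, then a round head 13 mm diameter, 4 mm thick, ending 9.5 mm off the face.
- bracket: Loose aluminium hook bracket, about 0.12 kg, hung on the screws at first. Back plate 100 wide (y) x 64 high x 4 mm; a web 12 mm thick (y), 46 mm high stands 50 mm out of the middle of its front (-x), with a 9 mm nose at its end rising to 64 mm. Level underneath, it stands by itself. Origin: lower edge's middle, plate's back face; axes as the board's as hung (leans forward up to 0.04 rad).
- keyhole_left (a point): Centre of the round lower part (19 mm wide) of the keyhole at the bracket's y = +32 mm, 26 mm above its lower edge; a slot 8 mm wide runs up from it to 46 mm. Twin at y = -32 mm. It hangs with the slot tops on the screw necks; raised 17.5 mm (15 to 20) the heads face the round holes and it comes straight off along the board's -x, clear after about 14 mm.
- bracket_grip (a point): A good place to pinch the bracket's web across its 12 mm (along y): 30 mm in front of the plate's back face, 36 mm above the bracket's lower edge, 10 mm below the web's top. Axes as the bracket's.
- bracket_foot (a point): Point on the bracket's underside 27 mm in front of the plate's back face: the middle of its 54 x 100 mm footprint.
- tray: Fixed low white open tray, 130 (x) x 150 (y) x 22 mm high outside, walls and floor 4 mm. Origin: centre of its underside, on the table.
- spring_clip: Loose steel spring clip, about 0.07 kg, 74 mm high, 34 mm wide (y), standing on its closed jaws with two lever plates spread in a V above. Origin: middle of its underside; z up; x: the direction across which the levers are squeezed. The body is the -x half, the other half turns on it; held squeezed, each half is turned 0.3 rad, so this body reads as tilted.
- clip_pivot (a point): Middle of the clip's pivot rod (along y), 34 mm above its underside. The levers reach 40 mm above it, 30 mm wide; the jaw pads lie 20 to 29 mm and the ends of the flared lips 34 mm below it. A board between the jaws can come up to 5 mm below it, where it meets the spring coil.
- clip_jaw (a joint): Opening of the clip in rad: 0 shut (lever tops 38 mm apart outside), 0.6 fully squeezed (levers parallel, 16 mm apart outside, jaws gape about 16 mm; about 8 N at 26 mm above the pivot); about 0.25 when gripping the board. Springs shut on release.
There are look-alikes about, which are no part of the job. What is shaped like the bracket but pink or red is not meant.

How it is judged:
By the outcome, as a careful person would: the job done as asked, in the order asked, and still so for the second after the job is handed in, with the robot touching nothing.
It also fails if it takes over 67 s, if anything falls off the work surface, if the arm or the gripper's body presses on something with over 40 N, if the wrist force passes 120 N, or if a joint passes its speed limit or range.

ROBOT

A 7-joint arm with a two-finger parallel gripper is mounted at the origin on a cart in front of the work surface, level with it; the furniture and walls round the work are solid. World frame = base frame: x ahead of the robot, y to its left, z up, the work surface at z = 0. Lengths are in m, angles in rad, forces in N, time in s.
With the tool pointing down it reaches from about 0.35 to 0.9 m from the base axis. Payload 8.1 kg.
Tool frame: the origin (TCP) lies at the very end of the fingers, on their centre line; the grasp point (between the pads) lies arm.grip_point_offset behind it (arm.grip_point_offset is the distance from the TCP to the grasp point, in m); z points along the fingers, y is the line along which they close (so a half turn about z gives the same grasp; the last joint's range is limited). The gripper opens to 92 mm and grips with 3 to 60 N. Pads are 19 mm wide; open, the fingers measure 130 mm over their backs; the gripper's body (75 mm by 190 mm) begins 47 mm behind the grasp point.
Start: joints at [-1.345, 0.434, 0.025, 1.573, -0.012, 1.134, -0.075], TCP at [0.202, 0.592, 0.227] pointing down, gripper open.
Joint ranges: [-2.62, 2.62], [-0.44, 2.09], [-1.27, 1.32], [0.08, 2.57], [-1.32, 4.46], [0.12, 2], [-2.74, 2.74]. Speed limits (rad/s): [2.22, 2.22, 3.01, 3.01, 3.14, 3.14, 3.14].

INTERFACE

Orientations are given as a rotation vector (axis times angle).
In Python, from cell import arm gives the robot as it stands. The module is installed in compiled form; this text tells all that it offers.
- The arm moves only by the shell command python3 -m creep 'ROWS' [OPENING] [FORCE]. ROWS is JSON, a list of rows, each a list of 6 numbers: the shift along the tool's x, y, z scaled (see below), then the turn, a rotation vector about the tool's x, y, z scaled (see below). A call has 1 to 20 rows; each row shifts and turns the commanded pose from where the row before left it, along the tool's axes as they then stand; what a row does not reach is not made up. The controller multiplies each number of a shift by 0.4 m and each number of a turn by 120 degrees. A row lasts 1/12 s, in which the tool goes at most 41.7 mm and 7.16 degrees, less where a joint would pass 70% of its speed; a pose out of reach is approached as far as the arm can. A call with a number of a shift or a turn outside -1 to 1 is refused whole. A call with a gripper value outside its range is refused whole. OPENING is the closure, from -1 (fully open) to 1 (shut), set as the call begins (- or left out, the last holds). The fingers move at their own pace and stop on an object; FORCE is the grip in N (left out, the last holds). Time passes only in rows, so rows that do not move let the fingers close. It gives the time, the measured TCP pose, the force, the opening and the grip force at its end, in the units of the state.
- arm.observe(): the state, without advancing time (a new reading comes with each control period).
- arm.get_image(name): name is "scene" or "side" or "wrist"; returns a dict with "frame" (480x640x3 uint8, red, green, blue), "intrinsics" (3x3 intrinsics, pixels), "rvec" (rotation vector, rad) and "tvec" (3), from world to camera coordinates, as OpenCV has them; the wrist camera has in their place "mount" (4x4, takes a point from camera to tool coordinates, whose origin is the TCP and whose axes are the flange's). Camera axes: x right, y down, z forward; pixel columns grow to the right and rows downward; lengths in m; the calibration is good to about 2 mm. The wrist camera is an equidistant fisheye: a pixel r from the principal point sees the ray r / f radians off the axis. A picture is of the moment at which its call begins: read the wrist's pose just before it. There is no depth.
- arm.sign_off(): hands the job in; it is judged then, once.
The state is a dict: "clock": time; "joints": joint angles; "dq": joint speeds; "joint_efforts": joint torques, N m; "position": TCP position; "ee_rot": TCP orientation; "force": force on the tool from outside, world axes, zero at the start; "ft_torque": the same for the moment, N m; "width": opening from 0.0 (shut) to 1.0 (fully open); "gripper_force": force on a finger pad.
Only numpy, scipy, OpenCV 4.12 (cv2) and the standard library are available. Lean on these libraries where they do the work, as an engineer would, in place of code of your own. Each camera call takes 0.05 s, during which the arm holds its last target. There are 200 camera calls.

## Working session

There is one attempt and no reset: what is moved stays moved. The work goes in short steps, Python scripts to look and compute and a shell command to move; the robot and the scene stay as the last step left them, time stands still between calls to the robot, and variables do not carry over. Pictures are saved under pics/ and viewed, at most 10 in all, crops included, and the job is handed in when it is done.

```bash
mkdir -p pics; ls; python3 - <<'E'
from cell import arm
import cv2,numpy as np,pickle
s=arm.observe();print(s['clock'],s['position'],s['ee_rot'],s['width'],arm.grip_point_offset)
d={}
for n in("scene","side","wrist"):
    i=arm.get_image(n);d[n]=i;cv2.imwrite(f'pics/{n}0.png',i['frame'][:,:,::-1])
    print(n,{k:np.round(np.array(v),4).tolist() for k,v in i.items() if k!='frame'})
pickle.dump(d,open('im0.pkl','wb'))
E
```

```text
pics
0.0 [0.20171883 0.59101308 0.22594558] [-5.14316791e-01 -3.09908160e+00  2.47129205e-03] 1.0025559712922394 0.0188
scene {'intrinsics': [[588.7568, 0.0, 333.1117], [0.0, 588.7568, 237.9788], [0.0, 0.0, 1.0]], 'rvec': [2.0688, -1.1426, 0.4893], 'tvec': [-0.5868, 0.281, 1.1301]}
side {'intrinsics': [[491.6582, 0.0, 330.2164], [0.0, 491.6582, 236.9737], [0.0, 0.0, 1.0]], 'rvec': [1.8309, -2.047, 0.556], 'tvec': [-0.2922, 0.5576, 1.0247]}
wrist {'intrinsics': [[371.6483, 0.0, 318.1876], [0.0, 371.6483, 242.467], [0.0, 0.0, 1.0]], 'mount': [[-0.0004, -0.9619, -0.2735, 0.0728], [1.0, -0.0006, 0.0005, 0.0006], [-0.0006, -0.2735, 0.9619, -0.1576], [0.0, 0.0, 0.0, 1.0]]}
```

View pics/scene0.png

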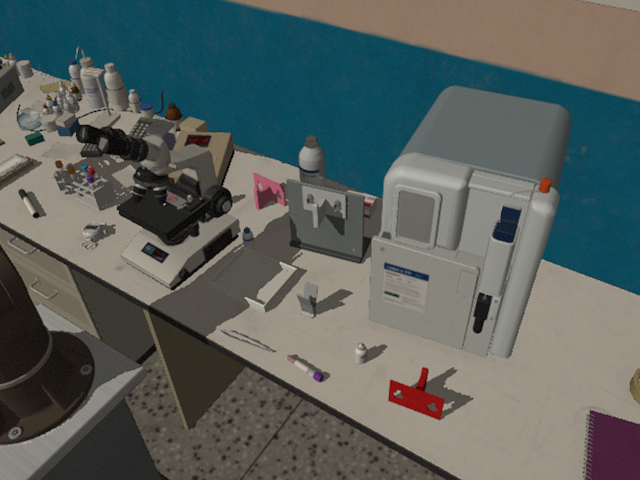

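View pics/side0.png

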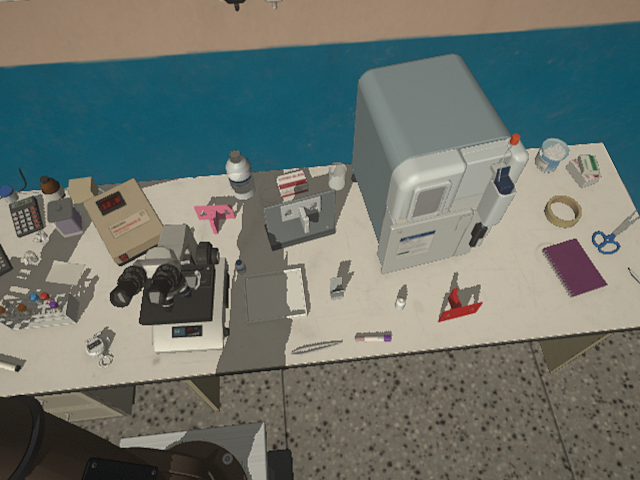

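```bash
python3 - <<'E'
import cv2,pickle
d=pickle.load(open('im0.pkl','rb'))
def crop(n,x,y,w,h,f,o):
    c=cv2.resize(d[n]['frame'][y:y+h,x:x+w,::-1],None,fx=f,fy=f,interpolation=cv2.INTER_CUBIC)
    for k in range(0,w,20): cv2.putText(c,str(x+k),(k*f,8),0,.35,(0,0,255),1);cv2.line(c,(k*f,10),(k*f,16),(0,0,255),1)
    for k in range(20,h,20): cv2.putText(c,str(y+k),(0,k*f+4),0,.35,(0,0,255),1);cv2.line(c,(24,k*f),(30,k*f),(0,0,255),1)
    cv2.imwrite(o,c)
crop('scene',205,172,180,150,4,'pics/sc1.png')
crop('side',235,180,130,150,4,'pics/si1.png')
E
```

```text
(no output)
```

View pics/sc1.png

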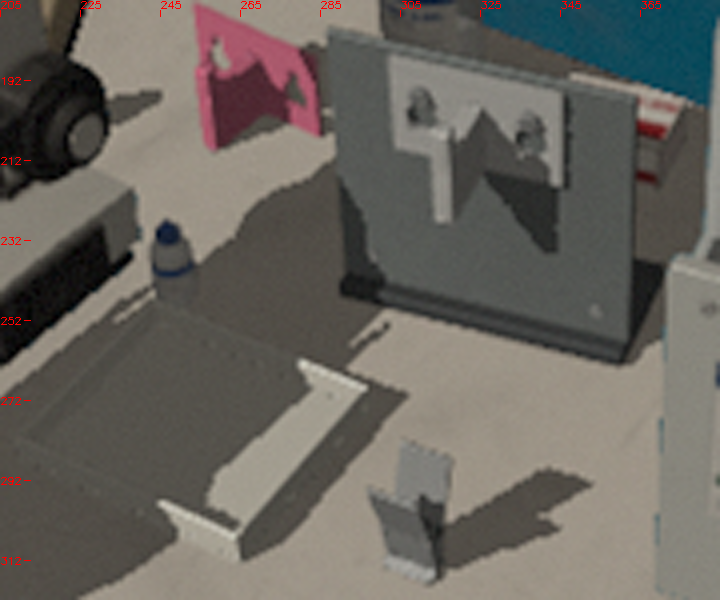

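View pics/si1.png

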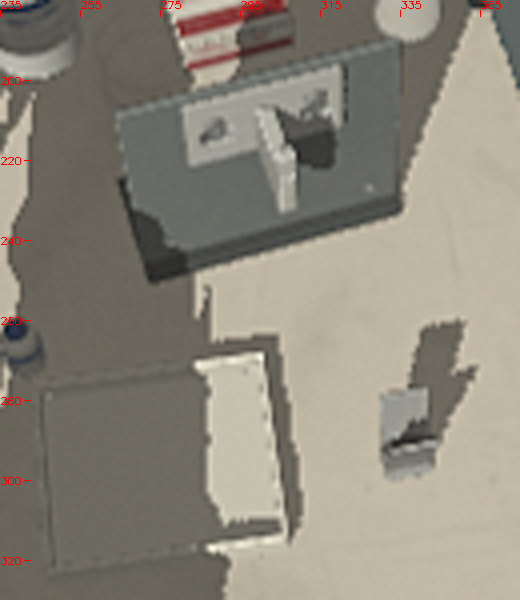

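```bash
cat > h.py <<'E'
import cv2,pickle,numpy as np
from scipy.optimize import least_squares
from scipy.spatial.transform import Rotation as R
d=pickle.load(open('im0.pkl','rb'))
OFF={'scene':(205,172),'side':(235,180)}
def proj(n,P):
    i=d[n];return cv2.projectPoints(np.array(P,float).reshape(-1,3),np.array(i['rvec']),np.array(i['tvec']),i['intrinsics'],None)[0][:,0]
def px(n,p): return np.array(p,float)/4+OFF[n]
def fit(obs,x0,z0=0):
    # obs: list (cam, crop px, local pt)
    def T(v,L): return R.from_euler('z',v[2]).apply(L)+[v[0],v[1],z0]
    def f(v): return np.concatenate([(proj(n,T(v,np.array(L)/1e3))[0]-px(n,p)) for n,p,L in obs])
    best=min((least_squares(f,[x0[0],x0[1],a],loss='soft_l1') for a in x0[2:]),key=lambda r:r.cost)
    return best.x,f(best.x).reshape(-1,2)
E
python3 - <<'E'
from h import *
def tri(a,b):
    def f(X): return np.r_[proj('scene',X)[0]-px('scene',a),proj('side',X)[0]-px('side',b)]
    r=least_squares(f,[.6,0,.1]);return r.x.round(4),round(float(np.abs(r.fun).max()),2)
np.set_printoptions(suppress=True,precision=3)
for k,a,b in [('btl',(328,28),(116,116)),('btr',(634,97),(400,42)),('fl',(341,292),(150,283)),('fr',(624,362),(403,212)),('sl',(424,105),(213,131)),('sr',(530,133),(315,103)),
 ('clipc',(412,472),(408,415)),('levfarL',(400,440),(380,390)),('levfarR',(452,458),(428,388)),('levnearL',(370,488),(385,447)),('levnearR',(425,503),(438,438)),
 ('tr back',(367,385),(265,352)),('tr frontR',(240,537),(288,540)),('tl back',(160,305),(42,390)),('tl front',(20,440),(52,572)),('nosetop',(440,128),(263,105)),('nosebot',(442,222),(288,210))]:print(k,*tri(a,b))
pts={'btl':(0,90,190),'btr':(0,-90,190),'fl':(-12,90,0),'fr':(-12,-90,0),'sl':(-9.5,32,165),'sr':(-9.5,-32,165)}
o=[('scene',(328,28),pts['btl']),('scene',(634,97),pts['btr']),('scene',(341,292),pts['fl']),('scene',(624,362),pts['fr']),('scene',(424,105),pts['sl']),('scene',(530,133),pts['sr']),
('side',(116,116),pts['btl']),('side',(400,42),pts['btr']),('side',(150,283),pts['fl']),('side',(403,212),pts['fr']),('side',(213,131),pts['sl']),('side',(315,103),pts['sr'])]
v,r=fit(o,[.7,0,-1.5,-.7,0,.7,1.5]);print('board',v,r.tolist())
E
```

```text
btl [ 0.591 -0.202  0.192] 0.19
btr [ 0.625 -0.376  0.194] 0.15
fl [ 0.581 -0.204  0.004] 0.31
fr [ 0.615 -0.38   0.009] 0.34
sl [ 0.599 -0.258  0.156] 0.52
sr [ 0.61  -0.321  0.157] 0.22
clipc [ 0.434 -0.36   0.072] 0.0
levfarL [ 0.449 -0.344  0.075] 0.88
levfarR [ 0.449 -0.374  0.077] 0.21
levnearL [ 0.418 -0.344  0.066] 0.21
levnearR [ 0.419 -0.377  0.072] 0.72
tr back [ 0.508 -0.277  0.027] 0.08
tr frontR [ 0.383 -0.281  0.022] 0.87
tl back [ 0.501 -0.133  0.021] 0.5
tl front [ 0.377 -0.135  0.021] 0.17
nosetop [ 0.592 -0.284  0.166] 5.23
nosebot [ 0.556 -0.299  0.123] 0.14
board [ 0.611 -0.289  0.2  ] [[-0.27841415927218804, 0.344337869107477], [1.2294745187340368, 0.8121116898423679], [-0.46041751752721893, 1.163109922522949], [0.021423807569703968, 2.225885970800789], [-1.0548528765422134, -1.6860071089138273], [-0.07195950468712908, -2.2793866619504968], [-0.6030781223008717, -0.16767997394373424], [0.4393743147368241, -0.4509272944947895], [-0.325805456964531, 0.31920421988505154], [-0.1756964134573309, 0.58663214344989], [0.48813682030424843, -1.2013459595002587], [0.21950827111987792, -0.8596171857014951]]
```

```bash
cat >> h.py <<'E'
def ray(n,uv,z):
    i=d[n];Rm=cv2.Rodrigues(np.array(i['rvec']))[0];c=-Rm.T@np.array(i['tvec'])
    K=i['intrinsics'];w=Rm.T@np.linalg.inv(K)@[uv[0],uv[1],1];return (c+w*(z-c[2])/w[2]).round(3)
def tri2(a,b):
    f=lambda X: np.r_[proj('scene',X)[0]-a,proj('side',X)[0]-b]
    r=least_squares(f,[.6,0,.1]);return r.x.round(4),round(float(np.abs(r.fun).max()),2)
E
cat > go.py <<'E'
# python3 go.py x y z ang(tool y direction, rad from world x): shift in units (tool axes), turn in units about tool z
import sys,numpy as np
from scipy.spatial.transform import Rotation as R
from cell import arm
def down(a): # tool z down, y along a
    y=np.array([np.cos(a),np.sin(a),0]);z=np.array([0,0,-1.]);return R.from_matrix(np.c_[np.cross(y,z),y,z])
s=arm.observe();r=R.from_rotvec(s['ee_rot']);p=np.array(s['position'])
x,y,z,a=map(float,sys.argv[1:5])
sh=r.inv().apply(np.array([x,y,z])-p);tr=(r.inv()*down(a)).as_rotvec()
after=down(a).inv().apply(np.array([x,y,z])-p)
print('t',round(s['clock'],2),'p',p.round(4),'w',round(s['width'],3),'F',np.round(s['force'],1),'gf',round(float(s['gripper_force']),1))
print('shift/units',(sh/.4).round(4),'turn units',(tr/np.deg2rad(120)).round(4),'| shift if turned first',(after/.4).round(4))
E
python3 - <<'E'
from h import *
print('micro eyepiece',tri2((83,131),(118,297)),'micro knob',tri2((225,205),(207,252)),'micro top',tri2((160,143),(172,235)))
print('micro base front right',ray('scene',(238,222),.0),ray('scene',(182,312),0),ray('side',(224,350),0))
print('box front left bottom',ray('scene',(370,318),0),ray('side',(385,272),0),'top',tri2((385,175),(393,190)),'top2',tri2((440,90),(360,80)))
print('bottle',tri2((311,140),(236,155)))
E
python3 go.py .58 -.295 .26 1.771
```

```text
micro eyepiece (array([0.3095, 0.0392, 0.3857]), 0.35) micro knob (array([ 0.5481, -0.0461,  0.084 ]), 0.72) micro top (array([ 0.4439, -0.0232,  0.3204]), 8.65)
micro base front right [ 0.585 -0.041  0.   ] [ 0.292 -0.127  0.   ] [ 0.322 -0.072  0.   ]
box front left bottom [ 0.49  -0.476  0.   ] [ 0.486 -0.495  0.   ] top (array([ 0.5058, -0.4792,  0.3589]), 3.56) top2 (array([ 0.7919, -0.4498,  0.3821]), 0.74)
bottle (array([ 0.7842, -0.135 ,  0.1638]), 0.39)
t 0.15 p [0.2017 0.5912 0.2261] w 1.001 F [-0.3 -0.6  0. ] gf 0.0
shift/units [-1.6105 -1.7913 -0.0824] turn units [-6.000e-04 -1.000e-04 -2.526e-01] | shift if turned first [-0.4862 -2.3592 -0.0846]
```

```bash
python3 -m creep '[[0,0,-0.1,0,0,-0.036],[0,0,-0.1,0,0,-0.036],[0,0,-0.1,0,0,-0.036],[0,0,-0.1,0,0,-0.036],[0,0,-0.1,0,0,-0.036],[0,0,-0.1,0,0,-0.036],[0,0,-0.1,0,0,-0.036],[-0.019,-0.094,0,0,0,0],[-0.019,-0.094,0,0,0,0],[-0.019,-0.094,0,0,0,0],[-0.019,-0.094,0,0,0,0],[-0.019,-0.094,0,0,0,0]]'; python3 go.py .55 -.30 .5 1.771
```

```text
clock: 1.15
position: [0.2766, 0.4129, 0.5065]
ee_rot: [0.312, -3.126, 0.0]
force: [-0.2, 0.1, 0.6]
width: 1.001
gripper_force: 0.0
t 1.15 p [0.2766 0.4129 0.5065] w 1.001 F [-0.2  0.1  0.6] gf 0.0
shift/units [-0.3177 -1.8821  0.0165] turn units [-0.0001 -0.0001 -0.0006] | shift if turned first [-0.3153 -1.8825  0.0161]
```

```bash
python3 -m creep '[[-0.016,-0.094,0,0,0,0],[-0.016,-0.094,0,0,0,0],[-0.016,-0.094,0,0,0,0],[-0.016,-0.094,0,0,0,0],[-0.016,-0.094,0,0,0,0],[-0.016,-0.094,0,0,0,0],[-0.016,-0.094,0,0,0,0],[-0.016,-0.094,0,0,0,0],[-0.016,-0.094,0,0,0,0],[-0.016,-0.094,0,0,0,0],[-0.016,-0.094,0,0,0,0],[-0.016,-0.094,0,0,0,0],[-0.016,-0.094,0,0,0,0],[-0.016,-0.094,0,0,0,0],[-0.016,-0.094,0,0,0,0],[-0.016,-0.094,0,0,0,0],[-0.016,-0.094,0,0,0,0],[-0.016,-0.094,0,0,0,0],[-0.016,-0.094,0,0,0,0],[-0.016,-0.094,0,0,0,0]]'; python3 go.py .53 -.30 .30 1.771
```

```text
clock: 2.82
position: [0.5509, -0.2986, 0.5062]
ee_rot: [0.314, -3.126, -0.001]
force: [1.3, -0.2, 1.3]
width: 1.002
gripper_force: 0.0
t 2.82 p [ 0.5509 -0.2986  0.5062] w 1.002 F [ 1.3 -0.2  1.3] gf 0.0
shift/units [0.0518 0.0068 0.5156] turn units [ 0.0002 -0.0001 -0.    ] | shift if turned first [0.0519 0.007  0.5156]
```

```bash
python3 -m creep '[[0.01,0.001,0.1,0,0,0],[0.01,0.001,0.1,0,0,0],[0.01,0.001,0.1,0,0,0],[0.01,0.001,0.1,0,0,0],[0.01,0.001,0.1,0,0,0],[0.01,0.001,0.1,0,0,0],[0,0,0,0,0,0]]'; python3 - <<'E'
from cell import arm
import cv2,pickle
s=arm.observe();i=arm.get_image('wrist');pickle.dump((s,i),open('w1.pkl','wb'))
cv2.imwrite('pics/w1.png',i['frame'][:,:,::-1])
E
```

```text
clock: 3.4
position: [0.5219, -0.2966, 0.2592]
ee_rot: [0.31, -3.115, -0.011]
force: [-0.4, 1.7, -0.9]
width: 1.002
gripper_force: 0.0
```

View pics/w1.png

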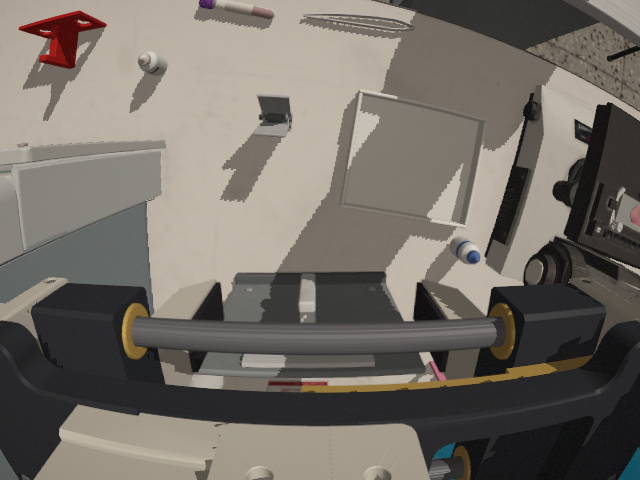

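```bash
cat >> h.py <<'E'
def wproj(s,i,P):
    r=R.from_rotvec(s['ee_rot']);t=r.inv().apply(np.array(P,float).reshape(-1,3)-s['position'])
    M=np.array(i['mount']);c=(t-M[:3,3])@M[:3,:3]
    th=np.arctan2(np.hypot(c[:,0],c[:,1]),c[:,2]);ph=np.arctan2(c[:,1],c[:,0]);K=i['intrinsics']
    return np.c_[K[0,2]+K[0,0]*th*np.cos(ph),K[1,2]+K[0,0]*th*np.sin(ph)]
E
python3 - <<'E'
from h import *
s,i=pickle.load(open('w1.pkl','rb'))
bp=[.611,-.289,.2]
L=np.array([(-12,90,0),(-12,-90,0),(-12,90,12),(-12,-90,12),(0,90,190),(0,-90,190),(-51,6,121.5),(-51,-6,121.5),(-51,6,185.5),(-51,-6,185.5)])/1e3
P=R.from_euler('z',bp[2]).apply(L)+[bp[0],bp[1],0]
print(wproj(s,i,P).round(1))
c=cv2.resize(i['frame'][262:382,180:440,::-1],None,fx=3,fy=3,interpolation=cv2.INTER_CUBIC)
for k in range(0,260,20): cv2.putText(c,str(180+k),(k*3,9),0,.35,(0,0,255),1);cv2.line(c,(k*3,10),(k*3,16),(0,0,255),1)
for k in range(10,120,10): cv2.putText(c,str(262+k),(0,k*3+4),0,.35,(0,0,255),1);cv2.line(c,(24,k*3),(30,k*3),(0,0,255),1)
t=cv2.resize(i['frame'][85:145,240:310,::-1],None,fx=4,fy=4,interpolation=cv2.INTER_CUBIC)
o=np.zeros((600,780,3),np.uint8);o[:360]=c;o[360:600,:280]=t
for p in wproj(s,i,P): cv2.circle(o,tuple(int(q) for q in ((p-[180,262])*3)),3,(0,255,0),1)
cv2.imwrite('pics/w1c.png',o)
E
```

```text
[[382.6 269. ]
 [233.5 269.5]
 [384.3 272.4]
 [231.5 272.9]
 [423.1 366.6]
 [186.1 366.2]
 [311.7 274.1]
 [297.6 274.1]
 [311.  306.1]
 [293.5 306.1]]
```

View pics/w1c.png

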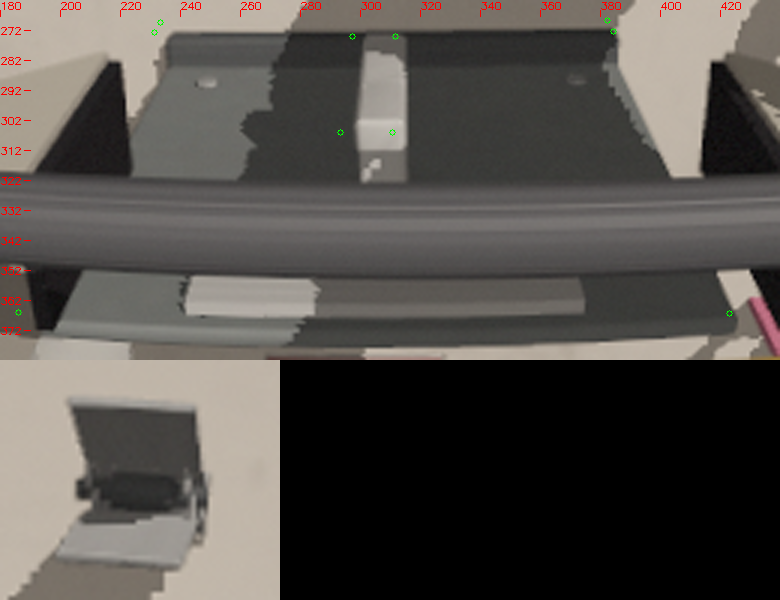

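```bash
cat >> h.py <<'E'
def wfit(s,i,px,L,x0,z0=0,fz=False):
    px=np.array(px,float);L=np.array(L)/1e3
    f=lambda v:(wproj(s,i,R.from_euler('z',v[2]).apply(L)+[v[0],v[1],v[3] if fz else z0])-px).ravel()
    r=least_squares(f,list(x0)+([z0] if fz else []));return r.x.round(4),f(r.x).reshape(-1,2).round(1).tolist()
E
python3 - <<'E'
from h import *
s,i=pickle.load(open('w1.pkl','rb'))
bp=[.611,-.289,.2]
for fz in(0,1):
    print('bracket',wfit(s,i,[(299,302),(315.5,302),(241.5,366.5),(375,366.5)],[(-50,-6,64),(-50,6,64),(0,-50,64),(0,50,64)],bp,.1215,fz))
    print('board',wfit(s,i,[(385,273),(236,273.5),(425.7,372.5)],[(-12,90,12),(-12,-90,12),(6,90,190)],bp,0,fz))
print(s['position'],wfit(s,i,[(240+70/4,85+400/4-90),(240+195/4,85+408/4-90),(240+55/4,85+557/4-90),(240+180/4,85+570/4-90)],[(-19,-15,74),(-19,15,74),(19,-15,74),(19,15,74)],[.434,-.36,0]))
E
python3 go.py .5806 -.2952 .1387 1.771
```

```text
bracket (array([ 0.6081, -0.2862,  0.1982]), [[-0.5, 2.5], [0.5, 2.4], [0.1, -3.0], [0.0, -2.9]])
board (array([ 0.611 , -0.2859,  0.2039]), [[1.8, -0.5], [-2.0, 0.1], [0.2, 0.5]])
bracket (array([ 0.6048, -0.2867,  0.1981,  0.1277]), [[-0.8, 1.8], [0.7, 1.8], [-1.6, -2.1], [1.7, -2.0]])
board (array([ 0.6128, -0.2848,  0.1995, -0.0044]), [[1.7, 0.2], [-0.6, 0.2], [-0.8, -0.3]])
[ 0.52191182 -0.29655237  0.25919421] (array([ 0.435 , -0.3561,  0.0944]), [[-0.5, -0.5], [0.7, -0.2], [-0.7, 0.7], [0.3, -0.0]])
t 3.45 p [ 0.5241 -0.2978  0.2637] w 1.002 F [0.6 0.  1.2] gf 0.0
shift/units [-0.1415 -0.023   0.3115] turn units [ 0.0023 -0.0028 -0.0008] | shift if turned first [-0.1396 -0.0217  0.3125]
```

```bash
python3 -m creep '[[-0.07,-0.006,0,0,0,0],[-0.07,-0.006,0,0,0,0],[0,0,0,0,0,0]]' -0.4; python3 - <<'E'
from cell import arm
import cv2,pickle
for k in range(2):
  s=arm.observe();i=arm.get_image('wrist')
pickle.dump((s,i),open('w2.pkl','wb'))
cv2.imwrite('pics/w2.png',i['frame'][:,:,::-1])
E
python3 go.py .5806 -.2932 .1387 1.771
```

```text
clock: 3.7
position: [0.5888, -0.2909, 0.2693]
ee_rot: [-0.321, 3.12, -0.002]
force: [-0.6, 2.3, -0.1]
width: 0.83
gripper_force: 0.0
t 3.8 p [ 0.5845 -0.2933  0.2692] w 0.742 F [-0.4  0.2 -0.7] gf 0.0
shift/units [0.0101 0.003  0.3262] turn units [-0.0012  0.001   0.0004] | shift if turned first [0.0094 0.0022 0.3262]
```

View pics/w2.png

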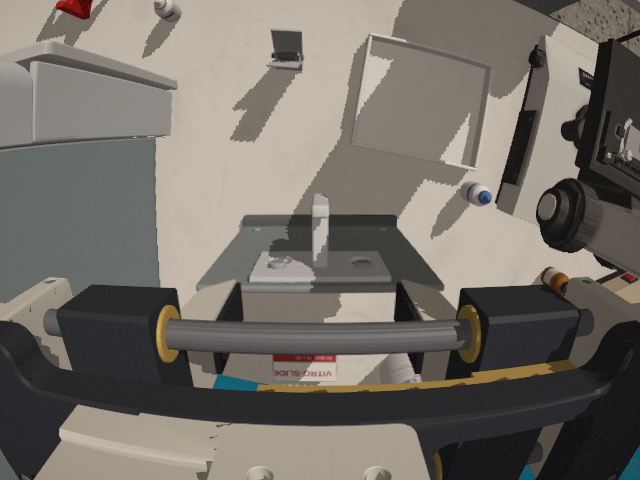

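```bash
python3 - <<'E'
from h import *
s,i=pickle.load(open('w2.pkl','rb'));print(s['position'])
bp=[.611,-.287,.2]
print('board',wfit(s,i,[(394,216),(247,216),(442,290),(198,290)],[(-12,90,12),(-12,-90,12),(6,90,190),(6,-90,190)],bp,0,0))
print('bracket',wfit(s,i,[(312.5,206),(328,206),(249,281),(388,281)],[(-50,-6,64),(-50,6,64),(0,-50,64),(0,50,64)],bp,.1215,0))
print('tray',wfit(s,i,[(370,35),(492,69),(475,169),(351,142)],[(-65,-75,22),(-65,75,22),(65,75,22),(65,-75,22)],[.44,-.21,0]))
# web column profile
g=cv2.cvtColor(i['frame'],cv2.COLOR_RGB2GRAY)
for y in(200,210,220,240,255): print(y,g[y,304:336].tolist())
for x in(260,300,380):print(x,g[262:296,x].tolist())
E
```

```text
[ 0.58636093 -0.29215588  0.26922171]
board (array([ 0.611 , -0.2854,  0.2025]), [[3.8, -0.7], [-5.0, -0.9], [3.2, 1.1], [-2.4, 1.0]])
bracket (array([ 0.6086, -0.287 ,  0.1947]), [[-1.8, 2.2], [0.9, 2.3], [-0.8, -3.0], [1.9, -1.9]])
tray (array([ 0.4476, -0.2001,  0.0325]), [[-0.4, -3.6], [2.6, -3.3], [0.5, 3.5], [-1.7, 2.9]])
200 [118, 118, 118, 117, 118, 119, 118, 118, 102, 128, 153, 159, 158, 160, 161, 161, 161, 164, 165, 164, 164, 168, 174, 158, 125, 117, 117, 116, 116, 116, 116, 119]
210 [118, 118, 118, 119, 117, 117, 116, 98, 138, 167, 178, 182, 183, 184, 185, 186, 187, 189, 189, 187, 186, 185, 187, 191, 175, 129, 118, 120, 118, 119, 118, 118]
220 [51, 51, 46, 52, 50, 48, 49, 58, 103, 114, 116, 118, 119, 115, 116, 115, 131, 184, 187, 186, 187, 187, 189, 172, 122, 46, 48, 49, 48, 49, 49, 48]
240 [60, 60, 60, 62, 58, 60, 61, 61, 112, 150, 178, 184, 183, 184, 183, 183, 184, 185, 185, 186, 187, 186, 154, 98, 78, 61, 61, 62, 59, 62, 62, 62]
255 [93, 93, 94, 92, 93, 93, 92, 91, 109, 147, 178, 183, 162, 125, 114, 114, 114, 115, 115, 114, 113, 113, 110, 100, 93, 91, 93, 92, 92, 93, 92, 91]
260 [164, 164, 164, 163, 163, 162, 162, 162, 162, 164, 163, 163, 165, 164, 170, 179, 179, 180, 179, 161, 128, 111, 111, 121, 134, 136, 133, 126, 119, 111, 94, 114, 117, 118]
300 [162, 164, 165, 163, 162, 162, 163, 163, 163, 164, 162, 163, 166, 165, 168, 178, 181, 179, 180, 159, 108, 84, 113, 117, 136, 141, 138, 132, 125, 117, 101, 107, 117, 116]
380 [91, 90, 93, 91, 92, 91, 93, 95, 95, 94, 91, 93, 92, 96, 105, 111, 113, 115, 112, 93, 72, 62, 63, 67, 71, 73, 75, 74, 73, 72, 99, 181, 185, 185]
```

```bash
python3 -m creep '[[0.006,0,0.07,0,0,0],[0.005,0,0.07,0,0,0],[0,0,0.07,0,0,0],[0,0,0.06,0,0,0],[0,0,0.05,0,0,0],[0,0,0,0,0,0],[0,0,0,0,0,0]]'; python3 go.py .580 -.2925 .1387 1.771
```

```text
clock: 4.38
position: [0.5778, -0.2947, 0.14]
ee_rot: [-0.311, 3.126, -0.001]
force: [0.2, -0.3, 1.0]
width: 0.704
gripper_force: 0.0
t 4.38 p [ 0.5778 -0.2947  0.14  ] w 0.704 F [ 0.2 -0.3  1. ] gf 0.0
shift/units [-0.0064  0.0042  0.0033] turn units [-0.0002  0.     -0.0009] | shift if turned first [-0.0064  0.0042  0.0033]
```

```bash
python3 -m creep '[[-0.004,0.003,0,0,0,0],[0,0,0,0,0,0],[0,0,0,0,0,0],[0,0,0,0,0,0],[0,0,0,0,0,0],[0,0,0,0,0,0],[0,0,0,0,0,0],[0,0,0,0,0,0],[0,0,0,0,0,0],[0,0,0,0,0,0]]' 1 6; python3 go.py .580 -.2925 .1387 1.771
```

```text
clock: 5.22
position: [0.5791, -0.2926, 0.1387]
ee_rot: [0.312, -3.126, -0.0]
force: [-0.7, 0.6, -0.1]
width: 0.132
gripper_force: 6.0
t 5.22 p [ 0.5791 -0.2926  0.1387] w 0.132 F [-0.7  0.6 -0.1] gf 6.0
shift/units [-0.0023 -0.0002 -0.0001] turn units [ 0.     -0.0001 -0.0006] | shift if turned first [-0.0023 -0.0002 -0.0001]
```

```bash
python3 -m creep '[[0,0,0,0,0,0],[0,0,0,0,0,0],[0,0,0,0,0,0],[0,0,-0.009,0,0,0],[0,0,-0.009,0,0,0],[0,0,-0.009,0,0,0],[0,0,-0.009,0,0,0],[0,0,-0.008,0,0,0],[0,0,0,0,0,0],[0,0,0,0,0,0],[0,0,0,0,0,0]]' 1 40; python3 go.py .565 -.2955 .1562 1.771
```

```text
clock: 6.13
position: [0.5791, -0.2927, 0.1564]
ee_rot: [-0.312, 3.126, -0.0]
force: [-1.5, -1.3, -0.5]
width: 0.127
gripper_force: 40.0
t 6.13 p [ 0.5791 -0.2927  0.1564] w 0.127 F [-1.5 -1.3 -0.5] gf 40.0
shift/units [0.0358 0.0002 0.0004] turn units [-0.0001  0.     -0.0007] | shift if turned first [0.0358 0.0002 0.0004]
```

```bash
python3 -m creep '[[0.006,0,0,0,0,0],[0.006,0,0,0,0,0],[0.006,0,0,0,0,0],[0.006,0,0,0,0,0],[0,0,0,0,0,0],[0,0,0,0,0,0]]'; python3 go.py .5 -.30 .1562 1.771
```

```text
clock: 6.63
position: [0.5697, -0.2945, 0.1564]
ee_rot: [-0.312, 3.126, 0.0]
force: [0.1, 0.2, -0.6]
width: 0.124
gripper_force: 40.0
t 6.63 p [ 0.5697 -0.2945  0.1564] w 0.124 F [ 0.1  0.2 -0.6] gf 40.0
shift/units [0.1734 0.0209 0.0004] turn units [ 0.      0.0001 -0.0007] | shift if turned first [0.1734 0.0211 0.0004]
```

```bash
python3 - <<'E'
from h import *
s,i=pickle.load(open('w2.pkl','rb'))
def wray(uv,z):
    K=i['intrinsics'];u=(np.array(uv)-[K[0,2],K[1,2]])/K[0,0];th=np.hypot(*u);c=np.array([u[0]/th*np.sin(th),u[1]/th*np.sin(th),np.cos(th)])
    M=np.array(i['mount']);r=R.from_rotvec(s['ee_rot']);o=r.apply(M[:3,3])+s['position'];w=r.apply(M[:3,:3]@c);return (o+w*(z-o[2])/w[2]).round(3)
for uv in [(545,35),(530,110),(500,185),(562,130),(537,205),(585,140),(612,45),(590,155)]: print(uv,*[wray(uv,z).tolist() for z in(.0,.05,.1,.15)])
E
python3 go.py .44 -.215 .1562 1.606
```

```text
(545, 35) [0.302, -0.051, 0.0] [0.327, -0.081, 0.05] [0.352, -0.111, 0.1] [0.377, -0.141, 0.15]
(530, 110) [0.411, -0.056, 0.0] [0.423, -0.086, 0.05] [0.435, -0.115, 0.1] [0.448, -0.144, 0.15]
(500, 185) [0.516, -0.075, 0.0] [0.516, -0.102, 0.05] [0.516, -0.129, 0.1] [0.516, -0.156, 0.15]
(562, 130) [0.42, 0.001, 0.0] [0.431, -0.035, 0.05] [0.442, -0.071, 0.1] [0.453, -0.107, 0.15]
(537, 205) [0.527, -0.011, 0.0] [0.525, -0.046, 0.05] [0.524, -0.08, 0.1] [0.523, -0.115, 0.15]
(585, 140) [0.419, 0.045, 0.0] [0.43, 0.004, 0.05] [0.442, -0.038, 0.1] [0.453, -0.079, 0.15]
(612, 45) [0.261, 0.071, -0.0] [0.291, 0.027, 0.05] [0.32, -0.017, 0.1] [0.35, -0.062, 0.15]
(590, 155) [0.436, 0.06, 0.0] [0.445, 0.017, 0.05] [0.454, -0.026, 0.1] [0.464, -0.069, 0.15]
t 6.63 p [ 0.5697 -0.2945  0.1564] w 0.124 F [ 0.1  0.2 -0.6] gf 40.0
shift/units [0.2785 0.2588 0.0004] turn units [0.     0.0001 0.0781] | shift if turned first [0.3169 0.21   0.0004]
```

```bash
python3 - <<'E'
from h import *
print(tri2((172,236),(212,315)),tri2((213,195),(213,270)))
E
```

```text
(array([ 0.3579, -0.0716,  0.1423]), 0.13) (array([ 0.4665, -0.083 ,  0.1728]), 5.73)
```

```bash
python3 -m creep '[[0.03,0,0,0,0,0],[0.04,0,0,0,0,0],[0.03,0,0,0,0,0],[0.044,0.068,0,0,0,0],[0.044,0.068,0,0,0,0],[0.044,0.068,0,0,0,0],[0.044,0.067,0,0,0,0],[0,0,0.06,0,0,0.026],[0,0,0.06,0,0,0.026],[0,0,0.06,0,0,0.026],[0,0,0.05,0,0,0],[0,0,0,0,0,0],[0,0,0,0,0,0]]'; python3 go.py .44 -.21 .0215 1.606; python3 - <<'E'
from cell import arm
import cv2
a=arm.get_image('scene')['frame'][172:322,205:385,::-1];b=arm.get_image('side')['frame'][180:330,225:365,::-1]
f=lambda c:cv2.resize(c,None,fx=2.5,fy=2.5,interpolation=cv2.INTER_CUBIC)
cv2.imwrite('pics/c1.png',cv2.hconcat([f(a),f(b)]))
E
```

```text
clock: 7.72
position: [0.4395, -0.2101, 0.0642]
ee_rot: [0.055, -3.139, -0.001]
force: [0.2, -0.6, -0.6]
width: 0.128
gripper_force: 40.0
t 7.72 p [ 0.4395 -0.2101  0.0642] w 0.128 F [ 0.2 -0.6 -0.6] gf 40.0
shift/units [-1.500e-03  1.000e-04  1.066e-01] turn units [ 0.0002 -0.0008  0.    ] | shift if turned first [-0.0014  0.0002  0.1066]
```

View pics/c1.png

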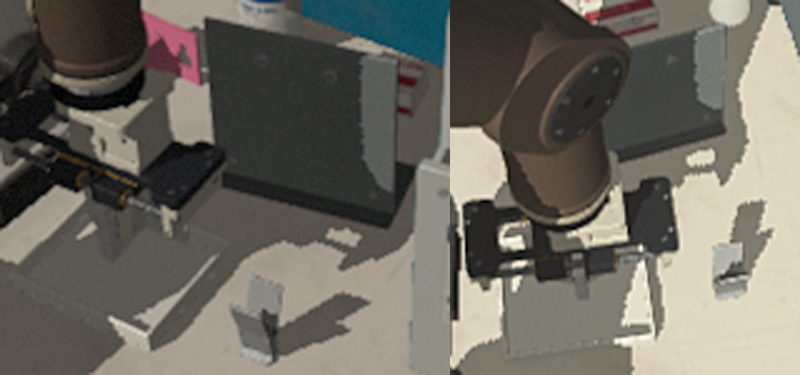

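The bracket is off the board (both screws are bare at about (263,60) and (330,75)) and is held over the tray. I'll lower it now.

```bash
python3 -m creep '[[0,0,0.03,0,0,0],[0,0,0.03,0,0,0],[0,0,0.02,0,0,0],[0,0,0.01,0,0,0],[0,0,0.01,0,0,0],[0,0,0,0,0,0],[0,0,0,0,0,0]]'; python3 go.py .44 -.21 .0215 1.606
```

```text
clock: 8.4
position: [0.4403, -0.2101, 0.0246]
ee_rot: [-0.056, 3.141, -0.0]
force: [0.3, 0.2, -0.9]
width: 0.129
gripper_force: 40.0
t 8.4 p [ 0.4403 -0.2101  0.0246] w 0.129 F [ 0.3  0.2 -0.9] gf 40.0
shift/units [0.0007 0.0003 0.0078] turn units [-0.      0.0001  0.0001] | shift if turned first [0.0007 0.0003 0.0078]
```

```bash
python3 -m creep '[[0,0,0.004,0,0,0],[0,0,0.003,0,0,0],[0,0,0,0,0,0],[0,0,0,0,0,0]]'; python3 go.py .44 -.21 .0215 1.606
```

```text
clock: 8.73
position: [0.4406, -0.2101, 0.0221]
ee_rot: [-0.056, 3.14, -0.0]
force: [-1.0, 0.1, 6.3]
width: 0.124
gripper_force: 40.0
t 8.73 p [ 0.4406 -0.2101  0.0221] w 0.124 F [-1.   0.1  6.3] gf 40.0
shift/units [0.0014 0.0003 0.0014] turn units [-0.      0.0005  0.0002] | shift if turned first [0.0014 0.0003 0.0014]
```

```bash
python3 -m creep '[[0,0,0,0,0,0],[0,0,0,0,0,0],[0,0,0,0,0,0],[0,0,0,0,0,0],[0,0,0,0,0,0],[0,0,0,0,0,0]]' 0.2 10; python3 -m creep '[[0,0,-0.02,0,0,0],[0,0,-0.06,0,0,0],[0,0,-0.1,0,0,0],[0,0,-0.1,0,0,0],[0,0,-0.1,0,0,0],[0,0,-0.06,0,0,0]]'; python3 go.py .434 -.358 .2 3.1416;python3 go.py .434 -.358 .2 0
```

```text
clock: 9.23
position: [0.4401, -0.21, 0.0215]
ee_rot: [0.056, -3.141, -0.0]
force: [0.4, 0.7, 0.4]
width: 0.399
gripper_force: 0.0
clock: 9.73
position: [0.4405, -0.2112, 0.2015]
ee_rot: [-0.053, 3.138, -0.002]
force: [2.4, -0.5, 0.4]
width: 0.399
gripper_force: 0.0
t 9.73 p [ 0.4405 -0.2112  0.2015] w 0.399 F [ 2.4 -0.5  0.4] gf 0.0
shift/units [ 0.0288 -0.3663  0.0042] turn units [-1.500e-03  7.000e-04 -7.337e-01] | shift if turned first [0.3671 0.0163 0.0038]
t 9.73 p [ 0.4405 -0.2112  0.2015] w 0.399 F [ 2.4 -0.5  0.4] gf 0.0
shift/units [ 0.0288 -0.3663  0.0042] turn units [7.000e-04 1.600e-03 7.663e-01] | shift if turned first [-0.3671 -0.0163  0.0038]
```

```bash
python3 -m creep '[[0.007,-0.0915,0,0,0,0],[0.007,-0.0915,0,0,0,0],[0,0,0,0,0,0.059],[0,0,0,0,0,0.059],[0,0,0,0,0,0.059],[0,0,0,0,0,0.059],[0,0,0,0,0,0.059],[0,0,0,0,0,0.059],[0,0,0,0,0,0.059],[0,0,0,0,0,0.059],[0,0,0,0,0,0.059],[0,0,0,0,0,0.059],[0,0,0,0,0,0.059],[0,0,0,0,0,0.059],[0,0,0,0,0,0.058],[0,0,0,0,0,0],[0,0,0,0,0,0],[0,0,0,0,0,0]]' -0.3; python3 go.py .434 -.358 .2 0;python3 - <<'E'
from cell import arm
import cv2,pickle,numpy as np
for k in range(2):
  s=arm.observe();i=arm.get_image('wrist')
pickle.dump((s,i),open('w3.pkl','wb'))
cv2.imwrite('pics/w3.png',i['frame'][:,:,::-1]);print(np.round(s['joints'],2),s['position'],s['ee_rot'])
E
```

```text
clock: 11.23
position: [0.437, -0.2833, 0.1977]
ee_rot: [-2.215, -2.228, -0.0]
force: [-0.6, -0.8, 0.0]
width: 0.652
gripper_force: 0.0
t 11.23 p [ 0.437  -0.2833  0.1977] w 0.652 F [-0.6 -0.8  0. ] gf 0.0
shift/units [-0.1867 -0.0086 -0.0057] turn units [ 0.     -0.0001  0.0028] | shift if turned first [-0.1868 -0.0075 -0.0057]
[-0.37  0.54  1.25  1.92 -0.57  1.11  1.12] [ 0.43705718 -0.28328504  0.1977282 ] [-2.21543427e+00 -2.22736134e+00 -6.27369038e-04]
```

View pics/w3.png

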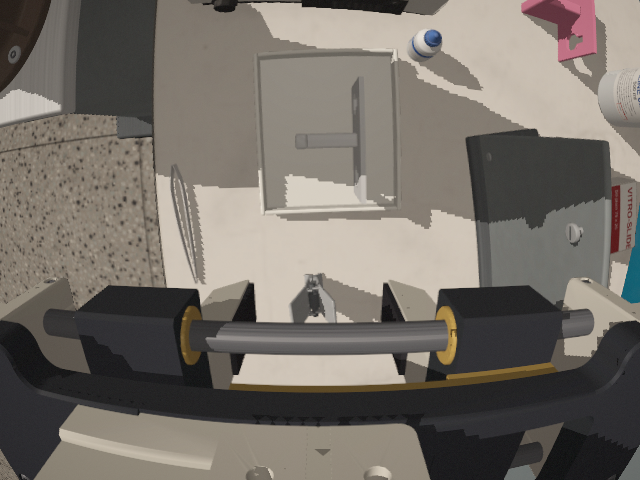

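```bash
cat >> h.py <<'E'
def wray(s,i,uv,z):
    K=i['intrinsics'];u=(np.array(uv)-[K[0,2],K[1,2]])/K[0,0];th=np.hypot(*u);c=np.array([u[0]/th*np.sin(th),u[1]/th*np.sin(th),np.cos(th)])
    M=np.array(i['mount']);r=R.from_rotvec(s['ee_rot']);o=r.apply(M[:3,3])+s['position'];w=r.apply(M[:3,:3]@c);return (o+w*(z-o[2])/w[2]).round(4)
E
python3 - <<'E'
from h import *
s,i=pickle.load(open('w3.pkl','rb'))
for uv,z in [((314,275),.036),((305,277),.034),((324,277),.034),((291,303),.074),((336,300),.074),((290,320),.074),((338,320),.074)]: print(uv,wray(s,i,uv,z))
c=cv2.resize(i['frame'][265:325,275:355,::-1],None,fx=7,fy=7,interpolation=cv2.INTER_CUBIC)
for k in range(0,80,10): cv2.putText(c,str(275+k),(k*7,9),0,.35,(0,0,255),1);cv2.line(c,(k*7,10),(k*7,16),(0,0,255),1)
for k in range(10,60,10): cv2.putText(c,str(265+k),(0,k*7+4),0,.35,(0,0,255),1)
cv2.imwrite('pics/w3c.png',c)
E
```

```text
(314, 275) [ 0.4346 -0.3309  0.036 ]
(305, 277) [ 0.4263 -0.3337  0.034 ]
(324, 277) [ 0.4439 -0.3336  0.034 ]
(291, 303) [ 0.4158 -0.3417  0.074 ]
(336, 300) [ 0.4532 -0.3387  0.074 ]
(290, 320) [ 0.4146 -0.3578  0.074 ]
(338, 320) [ 0.4554 -0.3575  0.074 ]
```

View pics/w3c.png

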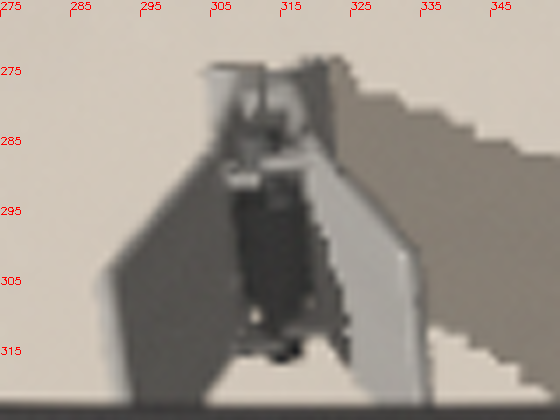

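The bracket stands in the tray. The clip sits end-on at about (313,300), with its lever tops at about (290,302) and (334,300). Next I'll move over it.

```bash
python3 -m creep '[[-0.091,-0.004,0,0,0,0],[-0.091,-0.004,0,0,0,0],[0,0,0.08,0,0,0],[0,0,0.08,0,0,0],[0,0,0.06,0,0,0],[0,0,0.04,0,0,0],[0,0,0,0,0,0],[0,0,0,0,0,0]]'; python3 go.py .434 -.356 .041 0;  python3 -c "
from cell import arm;import numpy as np;print(np.round(arm.observe()['joints'],2))"
```

```text
clock: 12.0
position: [0.4337, -0.3561, 0.0935]
ee_rot: [-2.218, -2.224, 0.0]
force: [0.4, -0.5, 0.4]
width: 0.654
gripper_force: 0.0
t 12.0 p [ 0.4337 -0.3561  0.0935] w 0.654 F [ 0.4 -0.5  0.4] gf 0.0
shift/units [0.0002 0.0009 0.1312] turn units [-0.0005 -0.0003  0.0013] | shift if turned first [0.0003 0.0008 0.1312]
[-0.08  0.69  1.04  1.93 -0.74  0.96  1.33]
```

```bash
python3 -m creep '[[0,0,0.05,0,0,0],[0,0,0.05,0,0,0],[0,0,0.031,0,0,0],[0,0,0,0,0,0],[0,0,0,0,0,0]]'; python3 -m creep '[[0,0,0,0,0,0],[0,0,0,0,0,0],[0,0,0,0,0,0],[0,0,0,0,0,0],[0,0,0,0,0,0],[0,0,0,0,0,0],[0,0,0,0,0,0],[0,0,0,0,0,0],[0,0,0,0,0,0],[0,0,0,0,0,0]]' 1 25;python3 go.py .434 -.356 .041 0; 
```

```text
clock: 12.42
position: [0.4342, -0.3564, 0.0419]
ee_rot: [2.219, 2.224, 0.0]
force: [0.3, 0.4, 0.5]
width: 0.649
gripper_force: 0.0
clock: 13.25
position: [0.4341, -0.3563, 0.0412]
ee_rot: [2.219, 2.223, -0.0]
force: [-0.4, -0.7, 1.7]
width: 0.172
gripper_force: 25.0
t 13.25 p [ 0.4341 -0.3563  0.0412] w 0.172 F [-0.4 -0.7  1.7] gf 25.0
shift/units [ 0.0007 -0.0002  0.0005] turn units [0.     0.0001 0.0009] | shift if turned first [ 0.0007 -0.0002  0.0005]
```

```bash
python3 -m creep '[[0,0,-0.03,0,0,0],[0,0,-0.07,0,0,0],[0,0,-0.09,0,0,0],[0,0,-0.09,0,0,0],[0,0,-0.09,0,0,0],[0,0,-0.09,0,0,0],[0,0,-0.09,0,0,0],[0,0,-0.07,0,0,0],[0.03,0.07,0,0,0,0],[0.03,0.08,0,0,0,0],[0.03,0.08,0,0,0,0],[0.03,0.08,0,0,0,0],[0.03,0.08,0,0,0,0],[0.025,0.06,0,0,0,0],[0,0,0,0,0,-0.05],[0,0,0,0,0,-0.045],[0,0,0,0,0,0],[0,0,0,0,0,0],[0,0,0,0,0,0]]';python3 go.py .6139 -.286 .25 .2;python3 - <<'E'
from h import *
from cell import arm
arm.get_image('wrist')
s=arm.observe();i=arm.get_image('wrist');pickle.dump((s,i),open('w4.pkl','wb'))
cv2.imwrite('pics/w4.png',i['frame'][:,:,::-1]);print(s['position'],s['joints'])
P=R.from_euler('z',.2).apply(np.array([(x,y,190) for y in(90,60,30,0,-30) for x in(0,6)])/1e3)+[.611,-.2862,0]
print(wproj(s,i,P).round(1).tolist())
P=R.from_euler('z',.2).apply(np.array([(-5.5,32,165),(-9.5,32,165)])/1e3)+[.611,-.2862,0]
print(wproj(s,i,P).round(1).tolist())
g=cv2.cvtColor(i['frame'],cv2.COLOR_RGB2GRAY)
for y in(220,235,250,260,270,280):print(y,g[y,290:350].tolist())
E
```

```text
clock: 14.83
position: [0.6135, -0.2859, 0.2896]
ee_rot: [1.992, 2.429, 0.001]
force: [0.3, 0.5, -1.1]
width: 0.169
gripper_force: 25.0
t 14.83 p [ 0.6135 -0.2859  0.2896] w 0.169 F [ 0.3  0.5 -1.1] gf 25.0
shift/units [-0.0005  0.0009  0.099 ] turn units [ 0.0001 -0.0001 -0.0014] | shift if turned first [-0.0004  0.0009  0.099 ]
[ 0.61355881 -0.2858988   0.28946345] [-0.23106062  0.66955205  1.09881465  1.39059328 -0.59227135  1.43333361
  1.05229403]
[[312.4, 116.0], [321.2, 115.9], [312.5, 159.3], [321.3, 159.2], [312.8, 202.1], [321.3, 202.0], [313.0, 243.3], [321.4, 243.2], [313.3, 282.0], [321.4, 282.0]]
[[306.0, 194.1], [300.8, 194.1]]
220 [203, 203, 203, 203, 203, 203, 203, 203, 203, 203, 203, 202, 201, 201, 201, 201, 172, 99, 100, 97, 95, 93, 92, 94, 107, 141, 151, 145, 139, 133, 124, 105, 73, 58, 54, 56, 56, 55, 56, 55, 53, 56, 56, 56, 54, 57, 57, 53, 57, 55, 56, 54, 53, 54, 56, 55, 57, 53, 53, 55]
235 [203, 203, 202, 201, 202, 202, 201, 202, 202, 203, 203, 203, 203, 202, 202, 201, 175, 117, 102, 95, 97, 97, 94, 92, 103, 140, 150, 145, 140, 134, 128, 108, 77, 61, 54, 55, 56
[... 513 characters left out ...]
12, 110, 113, 100, 81, 60, 56, 55, 57, 55, 57, 74, 126, 175, 174, 156, 139, 130, 110, 91, 80, 79, 85, 94, 95, 93, 94, 95, 94, 91, 93, 93]
270 [173, 175, 175, 176, 176, 177, 170, 158, 155, 154, 157, 156, 159, 147, 134, 124, 104, 89, 96, 108, 105, 82, 90, 98, 101, 103, 146, 172, 174, 173, 171, 165, 162, 164, 163, 162, 163, 162, 159, 159, 158, 144, 134, 124, 100, 83, 76, 79, 78, 80, 85, 97, 95, 94, 94, 92, 92, 94, 93, 91]
280 [172, 172, 168, 168, 168, 165, 160, 158, 154, 155, 149, 155, 145, 137, 126, 108, 88, 99, 124, 111, 46, 45, 46, 45, 49, 49, 54, 55, 55, 55, 54, 53, 51, 47, 46, 47, 47, 107, 156, 170, 151, 153, 145, 135, 124, 104, 86, 78, 80, 82, 95, 123, 144, 144, 133, 133, 111, 97, 92, 91]
```

```bash
python3 -m creep '[[0,0.0014,0.04,0,0,0],[0,0,0.04,0,0,0],[0,0,0.03,0,0,0],[0,0,0.02,0,0,0],[0,0,0.02,0,0,0],[0,0,0.02,0,0,0],[0,0,0,0,0,0],[0,0,0,0,0,0]]';python3 go.py .6139 -.286 .2045 .2
```

```text
clock: 15.6
position: [0.6144, -0.2857, 0.221]
ee_rot: [-1.987, -2.433, 0.0]
force: [0.4, 0.6, -0.2]
width: 0.167
gripper_force: 25.0
t 15.6 p [ 0.6144 -0.2857  0.221 ] w 0.167 F [ 0.4  0.6 -0.2] gf 25.0
shift/units [-0.0006 -0.0015  0.0413] turn units [-0.0002 -0.0001  0.0004] | shift if turned first [-0.0006 -0.0015  0.0413]
```

```bash
python3 -m creep '[[0,0,0.012,0,0,0],[0,0,0.012,0,0,0],[0,0,0.012,0,0,0],[0,0,0.006,0,0,0],[0,0,0,0,0,0],[0,0,0,0,0,0]]';python3 go.py .6139 -.286 .2035 .2
```

```text
clock: 16.1
position: [0.6147, -0.2859, 0.2057]
ee_rot: [1.987, 2.432, 0.001]
force: [-3.0, 3.4, 10.4]
width: 0.172
gripper_force: 25.0
t 16.1 p [ 0.6147 -0.2859  0.2057] w 0.172 F [-3.   3.4 10.4] gf 25.0
shift/units [ 0.     -0.0019  0.0056] turn units [0.0007 0.0001 0.0005] | shift if turned first [ 0.     -0.0019  0.0056]
```

```bash
python3 -m creep '[[0,0,0,0,0,0],[0,0,0,0,0,0],[0,0,0,0,0,0],[0,0,0,0,0,0],[0,0,0,0,0,0],[0,0,0,0,0,0],[0,0,0,0,0,0]]' -0.3 10; python3 -m creep '[[0,0,-0.02,0,0,0],[0,0,-0.05,0,0,0],[0,0,-0.08,0,0,0],[0,0,-0.1,0,0,0],[0,0,-0.05,0,0,0],[0,0,0,0,0,0],[0,0,0,0,0,0],[0,0,0,0,0,0]]'; python3 - <<'E'
from h import *
from cell import arm
arm.get_image('wrist')
s=arm.observe();i=arm.get_image('wrist');print(s['position'],s['force'])
Rb=R.from_euler('z',.2);o=[.612,-.2862,0]
w=lambda L:wproj(s,i,Rb.apply(np.array(L)/1e3)+o).round(1).tolist()
print('edge',w([(0,30,190),(6,30,190)]),'pivot ends',w([(3,17,198),(3,-17,198)]),'levers',w([(-12,15,237),(18,15,237),(-12,-15,237),(18,-15,237)]))
f=i['frame'];g=cv2.cvtColor(f,cv2.COLOR_RGB2GRAY)
for y in range(200,320,8):print(y,g[y,280:356:2].tolist())
# clip location seen in scene & side
for n in('scene','side'):
    j=arm.get_image(n);df=cv2.absdiff(j['frame'],d[n]['frame']).max(2)
    b=proj(n,Rb.apply(np.array([(3,0,230)])/1e3)+o)[0];q=proj(n,Rb.apply(np.array([(3,0,160)])/1e3)+o)[0];print(n,b.round(),q.round())
    u,v=b.astype(int);print(cv2.cvtColor(j['frame'],cv2.COLOR_RGB2GRAY)[v-6:v+32:3,u-18:u+19:2].tolist())
E
```

```text
clock: 16.68
position: [0.6145, -0.2856, 0.2042]
ee_rot: [-1.987, -2.433, 0.0]
force: [-0.2, 1.0, -0.3]
width: 0.623
gripper_force: 0.0
clock: 17.35
position: [0.6143, -0.2854, 0.3239]
ee_rot: [-1.987, -2.433, -0.0]
force: [0.1, 0.7, -0.2]
width: 0.647
gripper_force: 0.0
[ 0.61424193 -0.28517877  0.32336478] [ 0.70586337  0.76081196 -0.67590528]
edge [[313.9, 196.1], [321.5, 196.1]] pivot ends [[317.6, 214.1], [317.6, 255.9]] levers [[295.4, 228.4], [339.7, 228.5], [296.1, 270.2], [339.0, 270.2]]
200 [197, 197, 196, 197, 197, 196, 198, 197, 197, 198, 198, 198, 197, 175, 95, 91, 87, 129, 140, 129, 96, 54, 52, 50, 51, 54, 51, 54, 54, 53, 53, 55, 52, 53, 52, 51, 50, 52]
208 [195, 195, 195, 196, 196, 198, 197, 198, 197, 198, 198, 197, 197, 172, 93, 92, 89, 127, 141, 128, 96, 53, 53, 54, 53, 52, 53, 51, 52, 51, 52, 51, 52, 53, 52, 51, 49, 52]
216 [194, 195, 195, 196, 196, 196, 196, 197, 198, 197, 197, 176, 170, 171, 154, 104, 91, 91, 102, 90, 66, 88, 121, 130, 84, 88, 87, 56, 52, 49, 49, 52, 52, 51, 52, 51, 52, 53]
224 [193, 194, 194, 195, 196, 196, 197, 196, 197, 196, 196, 151, 101, 77, 
[... 3807 characters left out ...]
3, 122, 121, 120, 120, 78, 122, 120, 104, 106], [100, 105, 108, 106, 99, 102, 106, 108, 129, 122, 131, 129, 133, 134, 74, 111, 108, 106, 109], [111, 108, 135, 127, 127, 112, 105, 109, 131, 129, 130, 130, 135, 126, 85, 109, 115, 148, 105], [97, 112, 110, 109, 109, 108, 111, 109, 110, 135, 151, 157, 168, 171, 172, 91, 110, 106, 110], [63, 70, 118, 108, 140, 87, 51, 110, 136, 185, 147, 143, 100, 98, 105, 105, 107, 106, 107], [65, 64, 59, 118, 124, 133, 111, 111, 109, 107, 107, 108, 105, 106, 105, 106, 105, 107, 106], [63, 66, 65, 63, 117, 109, 108, 108, 110, 110, 109, 105, 107, 104, 109, 107, 106, 107, 108], [64, 65, 66, 65, 60, 93, 57, 92, 94, 106, 104, 106, 107, 108, 106, 106, 107, 105, 107]]
```

```bash
python3 -c "
from cell import arm
print(arm.sign_off())"
```

```text
the job is handed in; nothing more can be done
None
```

The bracket stands upright in the low tray, and the spring clip is seated on the middle of the board's top edge, pushed down until it met the coil; I handed the job in at about 17.5 s with the robot clear. The final clip check was by pixel values, not a viewed picture, and the hand-in returned no verdict.

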